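# Open the glaze mill's double-latched hood

## Task

The glaze in the jar mill is ground: open the mill's hood fully so that the jar can be unloaded. Turn the quarter-turn latch a full quarter turn to open, raise the hood a little until its safety catch holds it, push the catch hidden behind the front skirt aside, then swing the hood right up. Leave the latch open and the catch aside, and leave the things around the mill where they are.

Things in the scene. Friction and masses are not known exactly. Their poses are not given: they have to be found in the camera images.
- mill: Bench jar mill, fixed, its front facing the robot's left: green tub on feet, grey hinged hood over rollers and a white jar. Origin on the bench under the tub's middle; x from its front to the hinge, y to the drive housing. All (x, y, z) below are in this frame, mm, hood shut. Tub x -85 to 95, y -140 to 140, rim z 95; drive housing y 140 to 245, up to z 170.
- skirt (a point): Middle of the hood's front skirt, at its lower edge: (-112, 0, 57). The hood's flat front lip (z 97 to 100, x -112 to -45, y -140 to 140) overhangs the tub's front wall by 27; the 3 mm thick skirt hangs from the lip's front edge. Behind the lip the hood slopes up to (-15, z 135), then is flat to x 95. Rises with the hood.
- hood (a joint): Hood angle about the hinge; 0 shut, 1.4 rad fully open at its stop. Stiff friction hinge: the hood stays where it is left; raising it by the handle takes 8 to 11 N. With the latch open it comes up about 0.14 rad (28 mm at the front), where its keeper meets the safety catch; no further until the catch is aside.
- hood_hinge (a point): Hinge line of the hood, along y at the back rim: (95, 0, 95). The front rises and swings back, in +x. Fully open, the handle is near (103, 0, 282).
- latch (a joint): Quarter-turn latch on the lip, upright pivot at (-95, 90). Black lever 52 long, 10 wide, z 108 to 121, 8 above the lip; hub radius 13. 0 (starts 0 to 0.2 rad): locked, lever along the lip pointing in -y. Turns clockwise seen from above to 1.57 rad: open, lever points in -x, out over the front. Its cam lets go only past 1.35 rad. About 2.5 N at its end; stays where it is left.
- lever_end (a point): Point on the latch lever's centre line 45 from its pivot, at half height (z 114.5); locked at 0 rad it is at (-95, 45).
- catch (a joint): Travel (m) of the steel safety catch sliding along y on the tub's front wall, hidden under the lip behind the skirt. 0 (starts at 0 to 0.004): engaged. Pushing it in +y (towards the drive housing) by 0.018 clears the hood's keeper; stop at 0.028. About 2 N of friction; stays where it is left. Pushed by its thumb tab.
- handle (a point): Middle of the hood's steel bow handle: round bar 12 thick along y, 70 long between its posts, at (-88, 0, 135), 35 above the lip; moves with the hood.
- tab (a point): Centre of the catch's thumb tab, 14 (x) by 10 (y) by 26 (z), at (-100, -80, 70) when engaged: x -107 to -93, z 57 to 83. The shut hood's skirt covers it; on the raised hood the skirt's edge is at z 86, and a finger tilted 35 to 45 degrees reaches the tab under it from the front. In -y of the tab the space behind the skirt is free and open-ended.
- spare_jar: Bystander: spare white grinding jar standing behind the mill (its hinge side), 68 in diameter, 115 high. Origin: centre of its underside.
- glaze_bottle: Bystander: white bottle, black cap, standing behind the mill (its hinge side), 60 in diameter, 150 high. Origin: centre of its underside.
- bowl: Bystander: terracotta bowl behind the mill, 100 in diameter, 50 high. Origin: centre of its underside.
- brush: Bystander: brush lying on the bench in front of the mill, about 200 long. Origin: underside of its middle.

How it is judged:
By the outcome, as a careful person would: the job done as asked, in the order asked, and still so for the second after the job is handed in, with the robot touching nothing.
It also fails if it takes over 67 s, if anything falls off the work surface, if the arm or the gripper's body presses on something with over 40 N, if the wrist force passes 120 N, or if a joint passes its speed limit or range.

## Robot

A 7-joint arm with a two-finger parallel gripper is mounted at the origin on the work surface. World frame = base frame: x ahead of the robot, y to its left, z up, the work surface at z = 0. Lengths are in mm, angles in rad, forces in N, time in s.
With the tool pointing down it reaches from about 425 to 875 mm from the base axis. Payload 8.4 kg.
Tool frame: the origin (TCP) lies on the front face of the gripper's body, between the roots of the fingers; the fingertips stand 70 mm ahead of it and the grasp point (between the pads) lies 51 mm ahead of it (env.tip_extent is the distance from the TCP to the fingertips, in mm); z points along the fingers, y is the line along which they close (so a half turn about z gives the same grasp; the last joint's range is limited). The gripper opens to 87 mm and grips with 3 to 60 N. Pads are 19 mm wide; open, the fingers measure 117 mm over their backs; the gripper's body (75 mm by 190 mm) begins 51 mm behind the grasp point.
Start: joints at [1.148, 0.333, 0.04, 1.465, -0.013, 1.343, -0.059], TCP at [206.789, -616.203, 292.246] pointing down, gripper open.
Joint ranges: [-2.58, 2.58], [-0.38, 2.09], [-1.3, 1.39], [0.25, 2.4], [-1.5, 4.64], [0.08, 2.09], [-2.65, 2.65]. Speed limits (rad/s): [2.22, 2.22, 2.79, 2.79, 3.14, 3.14, 3.14].

## Interface

Orientations are given as a rotation vector (axis times angle).
In Python, from plant import env, grab_frame, nets gives the robot as it stands.
- The arm moves only by the tool drive_tool, never from a script. Its argument "moves" is a list of rows, each an object of numbers: "dx", "dy", "dz": the shift along the tool's x, y, z in mm; "rx", "ry", "rz": the turn, a rotation vector about the tool's x, y, z in rad; "claw": the finger opening in mm, from 0 to 87. In form: [{"dx": .., "dy": .., "dz": .., "rx": .., "ry": .., "rz": .., "claw": ..}, ...]. A call has 1 to 20 rows; each row shifts and turns the commanded pose from where the row before left it, along the tool's axes as they then stand; what a row does not reach is not made up. A row lasts 1/12 s, in which the tool goes at most 41.7 mm and 7.16 degrees, less where a joint would pass 70% of its speed; a pose out of reach is approached as far as the arm can. A call is refused whole if a number of a shift passes 41.7 or a number of a turn 0.125, either way. A call with a gripper value outside its range is refused whole. The fingers move at their own pace and stop on an object; "squeeze" is the grip in N (left out, the last holds). Time passes only in rows, so rows that do not move let the fingers close. It gives the time, the measured TCP pose, the force, the opening and the grip force at its end, in the units of the state.
- env.get_state(): the state, without advancing time (a new reading comes with each control period).
- grab_frame(name): name is "scene" or "top" or "wrist"; returns a dict with "image" (420x560x3 uint8, red, green, blue), "depth" (420x560 float32, mm along the optical axis (not along the pixel's ray), 0 where there is no reading), "fx", "fy", "cx", "cy" (pixels), "R" (3x3) and "t" (3): a world point X has camera coordinates R X + t; the wrist camera has in their place "hand_eye" (4x4, takes a point from camera to tool coordinates, whose origin is the TCP and whose axes are the flange's). Camera axes: x right, y down, z forward; pixel columns grow to the right and rows downward; lengths in mm; the calibration is good to about 2 mm. A picture is of the moment at which its call begins: read the wrist's pose just before it.
- env.finish_job(): hands the job in; it is judged then, once.
Trained networks look in the newest picture that a camera, given by its name, has taken for a name from the list of things; names that differ only in an ending like _2 or _b are one class to them, and where a whole thing is asked for, a point or a joint stands for the part that bears it (a point fixed in the world has none). Each returns a list of dicts, best first, with "confidence" (0 to 1); they miss things now and then, are a little off and sometimes report something else, mostly with a low value. They report only what shows in the picture. A call takes as long as a camera call.
- nets.masks_of(thing, camera): "mask" (420x560 bool, what is visible of it).
- nets.place_of(thing, camera): "centre" ([x, y, z] in mm, in world coordinates, good to about 4 mm: a listed point, or the origin of a listed thing).
The state is a dict: "time_s": time; "qpos": joint angles; "joint_velocities": joint speeds; "effort": joint torques, N m; "position": TCP position; "eef_rot": TCP orientation; "force": force on the tool from outside, world axes, zero at the start; "moment": the same for the moment, N m; "width": finger opening in mm; "grasp_force": force on a finger pad.
Only numpy, scipy, OpenCV 4.12 (cv2) and the standard library are available. Lean on these libraries where they do the work, as an engineer would, in place of code of your own. Each camera call takes 0.05 s, during which the arm holds its last target. There are 200 camera calls.

## Working session

There is one attempt and no reset: what is moved stays moved. The work goes in short steps, Python scripts to look and compute and a tool call to move; the robot and the scene stay as the last step left them, time stands still between calls to the robot, and variables do not carry over. Pictures are saved under pics/ and viewed, at most 10 in all, crops included, and the job is handed in when it is done.

Besides the shell and the picture viewer there is one more tool, called as a command line: name --argument value ..., lists and objects as JSON in quotes. drive_tool: Moves the arm, as the interface text tells. Its arguments: {"type":"object","properties":{"moves":{"type":"array","items":{"type":"object","properties":{"dx":{"type":"number"},"dy":{"type":"number"},"dz":{"type":"number"},"rx":{"type":"number"},"ry":{"type":"number"},"rz":{"type":"number"},"claw":{"type":"number"}}}},"squeeze":{"type":"number"}},"required":["moves"]}

```bash
mkdir -p pics; ls; cat > h.py <<'E'
import numpy as np, cv2
from scipy.spatial.transform import Rotation as R
from plant import env, grab_frame, nets
E
python3 - <<'E'
from h import *
s=env.get_state(); print({k:np.round(v,3) for k,v in s.items()})
for c in ["scene","top"]:
    f=grab_frame(c); cv2.imwrite(f"pics/{c}0.png",f["image"][:,:,::-1])
    print(c,np.round(f["R"],3).tolist(),np.round(f["t"],0))
    for n in ["mill","skirt","hood_hinge","lever_end","handle","tab","spare_jar","glaze_bottle","bowl","brush"]:
        print(n,[(np.round(r["centre"],0),round(r["confidence"],2)) for r in nets.place_of(n,c)][:2])
E
```

```text
pics
{'time_s': np.float64(0.0), 'qpos': array([ 1.148,  0.334,  0.04 ,  1.466, -0.013,  1.343, -0.058]), 'joint_velocities': array([ 0.002, -0.   , -0.001, -0.001,  0.   ,  0.002, -0.001]), 'effort': array([ 0.0000e+00, -6.5636e+01,  1.3350e+00, -4.0381e+01, -6.0000e-02,
        4.5000e-02,  0.0000e+00]), 'position': array([ 206.68 , -615.871,  291.347]), 'eef_rot': array([-3.099e+00, -5.060e-01,  1.000e-03]), 'force': array([-0.235, -0.687,  0.654]), 'moment': array([-0.048, -0.018, -0.071]), 'grasp_force': np.float64(0.0), 'width': np.float64(86.974)}
scene [[-0.977, 0.214, 0.006], [0.145, 0.681, -0.718], [-0.158, -0.7, -0.696]] [ 540.   30. 1178.]
mill []
skirt [(array([593.,  31.,  57.]), 0.8)]
hood_hinge [(array([ 609., -179.,   92.]), 0.84)]
lever_end [(array([643.,  14., 112.]), 0.83), (array([424., 127.,  -1.]), 0.35)]
handle [(array([598.,   6., 136.]), 0.82)]
tab []
spare_jar []
glaze_bottle [(array([424., 127.,  -2.]), 0.72)]
bowl [(array([ 565., -353.,    0.]), 0.87)]
brush [(array([420., 124.,  -3.]), 0.93), (array([597., -89.,  -3.]), 0.25)]
top [[-0.008, -1.0, -0.001], [-0.998, 0.008, -0.062], [0.062, 0.001, -0.998]] [ -42.  553. 1320.]
mill [(array([602., -82.,   3.]), 0.61)]
skirt []
hood_hinge []
lever_end [(array([641.,  17., 114.]), 0.49)]
handle [(array([602.,   4., 134.]), 0.57), (array([604., -80.,   3.]), 0.45)]
tab []
spare_jar [(array([ 483., -279.,    0.]), 0.97)]
glaze_bottle [(array([ 637., -263.,    7.]), 0.94), (array([ 486., -280.,   -1.]), 0.29)]
bowl [(array([ 568., -355.,   -4.]), 0.86)]
brush [(array([427., 127.,  -3.]), 0.89)]
```

View images.

View pics/scene0.png

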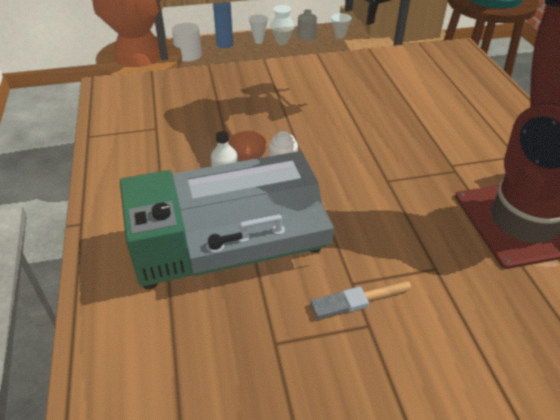

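View pics/top0.png

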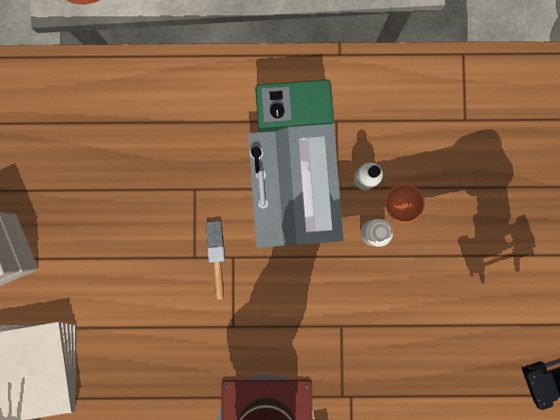

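```bash
cat >> h.py <<'E'
def cloud(f):
    h,w=f["depth"].shape; v,u=np.mgrid[:h,:w]; d=f["depth"]
    P=np.stack([(u-f["cx"])/f["fx"]*d,(v-f["cy"])/f["fy"]*d,d],-1)
    X=(P-f["t"])@f["R"]; X[d==0]=np.nan; return X
E
python3 - <<'E'
from h import *
f=grab_frame("top"); X=cloud(f)
roi=(X[...,0]>400)&(X[...,0]<900)&(X[...,1]>-230)&(X[...,1]<80)
print("bench z",np.nanmedian(X[250:300,150:190,2]))
for lo,hi in [(92,104),(130,140),(164,176),(90,180)]:
    m=(roi&(X[...,2]>lo)&(X[...,2]<hi)).astype(np.uint8)
    n,l,st,_=cv2.connectedComponentsWithStats(m); k=1+np.argmax(st[1:,4])
    p=X[l==k][:,:2].astype(np.float32); print(lo,hi,len(p),np.median(X[l==k][:,2]),cv2.minAreaRect(p),np.round(cv2.boxPoints(cv2.minAreaRect(p))).tolist())
for c in ["top","scene"]:
    f=grab_frame(c);X=cloud(f)
    for n in ["latch","handle","brush"]:
        for r in nets.masks_of(n,c)[:1]:
            p=X[r["mask"]]; p=p[~np.isnan(p[:,0])]; 
            print(c,n,r["confidence"],len(p),np.round(p.min(0)),np.round(p.max(0)),np.round(np.median(p,0)),cv2.minAreaRect(p[:,:2].astype(np.float32)))
# rigid fit from networks
L={"skirt":(-112,0),"hinge":(95,0),"handle":(-88,0),"o":(0,0)}
W={"skirt":(593,31),"hinge":(609,-179),"handle":(600,5),"o":(603,-81)}
a=np.array([complex(*L[k]) for k in L]);b=np.array([complex(*W[k]) for k in L])
s=np.sum((b-b.mean())*np.conj(a-a.mean()));th=np.angle(s);o=b.mean()-np.exp(1j*th)*a.mean();print(np.degrees(th),o)
E
```

```text
bench z 1.0518342366137214
92 104 2521 100.90183978670915 ((597.5931396484375, -5.872386932373047), (280.6190185546875, 72.14356994628906), 4.306295394897461) [[455.0, 20.0], [460.0, -52.0], [740.0, -31.0], [735.0, 41.0]]
130 140 5325 134.8255528219176 ((606.2381591796875, -118.13603210449219), (282.5534973144531, 118.64600372314453), 3.809974193572998) [[461.0, -68.0], [469.0, -187.0], [751.0, -168.0], [743.0, -50.0]]
164 176 160 168.8652874607636 ((774.18896484375, -33.103824615478516), (31.431026458740234, 31.1811580657959), 41.296104431152344) [[752.0, -32.0], [773.0, -55.0], [796.0, -34.0], [776.0, -11.0]]
90 180 13506 134.23280465806317 ((654.652587890625, -70.41712951660156), (385.546630859375, 207.71864318847656), 3.98091983795166) [[455.0, 20.0], [470.0, -187.0], [854.0, -161.0], [840.0, 47.0]]
top latch 0.49 194 [636.   2.  99.] [698.  34. 130.] [678.  16. 122.] ((668.2499389648438, 12.309614181518555), (59.44093322753906, 32.18886184692383), 19.187009811401367)
top handle 0.55 10078 [ 457. -186.   -3.] [747.  40. 148.] [600. -76. 132.] ((602.3792724609375, -71.25751495361328), (281.0218505859375, 213.1180419921875), 3.891510486602783)
top brush 0.66 910 [325. 107.  -3.] [522. 157.  29.] [450. 127.  19.] ((423.4803466796875, 127.59701538085938), (199.18374633789062, 44.94499588012695), 6.345275402069092)
scene latch 0.95 423 [633. -13.  98.] [702.  38. 125.] [678.  23. 118.] ((670.7477416992188, 9.167503356933594), (68.34148406982422, 46.69505310058594), 18.588008880615234)
scene handle 0.71 13869 [ 417. -344.   -2.] [746.  43. 148.] [606. -47. 118.] ((581.4594116210938, -152.07167053222656), (330.3104553222656, 383.7496643066406), 1.2513813972473145)
scene brush 0.87 1673 [325.  95.  -3.] [523. 157.  25.] [450. 132.  18.] ((424.3016662597656, 123.03853607177734), (198.59446716308594, 57.95604705810547), 4.599861145019531)
-86.22044665446977 (602.9803427570777-82.19290770309834j)
```

drive_tool --moves '[{"rz":0.085,"claw":0},{"rz":0.085},{"rz":0.084},{"dx":20,"dy":-24},{"dx":25,"dy":-29},{"dx":25,"dy":-29},{"dx":25,"dy":-29},{"dx":25,"dy":-29},{"dx":25,"dy":-29},{"dx":25,"dy":-29},{"dx":25,"dy":-29},{"dx":25,"dy":-29},{"dx":25,"dy":-29},{"dx":25,"dy":-29},{"dx":25,"dy":-29},{"dx":25,"dy":-29},{"dx":25,"dy":-29},{"dx":25,"dy":-29},{"dx":25,"dy":-29}]'

```text
invalid input
```

```bash
cat >> h.py <<'E'
C,S=np.cos(np.radians(3.95)),np.sin(np.radians(3.95))
MR=np.array([[S,C,0],[-C,S,0],[0,0,1]]); MO=np.array([603,-82,0.])   # world = MO + MR@local
def tcp():
    s=env.get_state(); Rt=R.from_rotvec(s["eef_rot"]).as_matrix()
    p=MR.T@(s["position"]-MO); A=MR.T@Rt
    print("t",round(float(s["time_s"]),2),"tcp mill",np.round(p,1),"tip",np.round(p+A[:,2]*70,1),"F mill",np.round(MR.T@s["force"],1),"w",round(float(s["width"]),1),"gf",round(float(s["grasp_force"]),1)); print("axes(cols) mill",np.round(A,3).tolist(),"q",np.round(s["qpos"],2)); return p,A
E
python3 -c "
from h import *
tcp()"
```

```text
t 1.55 tcp mill [ 505.6 -432.   292.2] tip [ 505.6 -432.   222.2] F mill [ 0.6  0.2 -0.1] w 86.9 gf 0.0
axes(cols) mill [[-0.252, 0.968, -0.0], [0.968, 0.252, -0.0], [0.0, -0.0, -1.0]] q [ 1.15  0.33  0.04  1.47 -0.01  1.34 -0.06]
```

drive_tool --moves '[{"dx":0,"dy":0,"dz":0,"rx":0,"ry":0,"rz":0.085,"claw":0},{"dx":0,"dy":0,"dz":0,"rx":0,"ry":0,"rz":0.085,"claw":0}]'

```text
time_s: 1.72
position: [206.8, -616.2, 292.3]
eef_rot: [-3.133, -0.236, -0.0]
force: [-0.5, -0.4, -0.6]
width: 80.1
grasp_force: 0.0
```

drive_tool --moves '[{"dx":0,"dy":0,"dz":0,"rx":0,"ry":0,"rz":0.085,"claw":0},{"dx":25,"dy":-29,"dz":0,"rx":0,"ry":0,"rz":0,"claw":0},{"dx":25,"dy":-29,"dz":0,"rx":0,"ry":0,"rz":0,"claw":0},{"dx":25,"dy":-29,"dz":0,"rx":0,"ry":0,"rz":0,"claw":0},{"dx":25,"dy":-29,"dz":0,"rx":0,"ry":0,"rz":0,"claw":0},{"dx":25,"dy":-29,"dz":0,"rx":0,"ry":0,"rz":0,"claw":0},{"dx":25,"dy":-29,"dz":0,"rx":0,"ry":0,"rz":0,"claw":0},{"dx":25,"dy":-29,"dz":0,"rx":0,"ry":0,"rz":0,"claw":0},{"dx":25,"dy":-29,"dz":0,"rx":0,"ry":0,"rz":0,"claw":0},{"dx":25,"dy":-29,"dz":0,"rx":0,"ry":0,"rz":0,"claw":0},{"dx":25,"dy":-29,"dz":0,"rx":0,"ry":0,"rz":0,"claw":0},{"dx":25,"dy":-29,"dz":0,"rx":0,"ry":0,"rz":0,"claw":0},{"dx":25,"dy":-29,"dz":0,"rx":0,"ry":0,"rz":0,"claw":0},{"dx":25,"dy":-29,"dz":0,"rx":0,"ry":0,"rz":0,"claw":0},{"dx":25,"dy":-29,"dz":0,"rx":0,"ry":0,"rz":0,"claw":0},{"dx":25,"dy":-29,"dz":0,"rx":0,"ry":0,"rz":0,"claw":0},{"dx":25,"dy":-29,"dz":0,"rx":0,"ry":0,"rz":0,"claw":0}]'

```text
time_s: 3.13
position: [574.8, -124.2, 292.6]
eef_rot: [3.14, 0.107, 0.001]
force: [0.4, -0.8, -0.1]
width: 0.5
grasp_force: 0.0
```

```bash
python3 -c "
from h import *
tcp()"
```

```text
t 3.13 tcp mill [ 40.2 -31.  292.6] tip [ 40.2 -31.  222.6] F mill [ 0.8  0.3 -0.1] w 0.5 gf 0.0
axes(cols) mill [[0.001, 1.0, 0.0], [1.0, -0.001, 0.001], [0.001, 0.0, -1.0]] q [ 0.43  0.23 -0.35  1.61  0.08  1.32 -1.43]
```

drive_tool --moves '[{"dx":22,"dy":-27,"dz":10,"rx":0,"ry":0,"rz":0,"claw":0},{"dx":22,"dy":-27,"dz":10,"rx":0,"ry":0,"rz":0,"claw":0},{"dx":22,"dy":-27,"dz":10,"rx":0,"ry":0,"rz":0,"claw":0},{"dx":21,"dy":-27,"dz":10,"rx":0,"ry":0,"rz":0,"claw":0},{"dx":0,"dy":0,"dz":0,"rx":0,"ry":0,"rz":0,"claw":0}]'

```text
time_s: 3.55
position: [654.5, -3.9, 249.5]
eef_rot: [-3.135, -0.121, 0.003]
force: [-1.7, 1.0, -0.2]
width: 0.3
grasp_force: 0.0
```

```bash
python3 -c "
from h import *
p,A=tcp()
f=grab_frame('wrist'); cv2.imwrite('pics/w1.png',f['image'][:,:,::-1])
H=f['hand_eye']
h,w=f['depth'].shape; v,u=np.mgrid[:h,:w]; d=f['depth']
P=np.stack([(u-f['cx'])/f['fx']*d,(v-f['cy'])/f['fy']*d,d],-1)
X=(P@H[:3,:3].T+H[:3,3])@A.T+p
for n in ['latch','handle']:
    for r in nets.masks_of(n,'wrist')[:1]:
        q=X[r['mask']&(d>0)]; q=q[(q[:,2]>106)&(q[:,2]<150)]
        print(n,r['confidence'],len(q),np.round(q.min(0)),np.round(q.max(0)),cv2.minAreaRect(q[:,:2].astype(np.float32)))
for n in ['lever_end','handle','mill','skirt']:
    for c in ['wrist']:
        print(n,[(np.round(MR.T@(np.array(r['centre'])-MO),1),round(r['confidence'],2)) for r in nets.place_of(n,c)][:2])
"
```

```text
t 3.55 tcp mill [-74.3  56.8 249.5] tip [-74.7  56.6 179.5] F mill [-1.1 -1.6 -0.2] w 0.3 gf 0.0
axes(cols) mill [[-0.008, 1.0, -0.005], [1.0, 0.008, -0.002], [-0.002, -0.005, -1.0]] q [ 0.24  0.4  -0.4   1.49  0.15  1.29 -1.67]
latch 0.73 1637 [-106.   38.  106.] [-81. 102. 123.] ((-93.88442993164062, 70.34388732910156), (63.71409225463867, 24.845577239990234), 88.99809265136719)
handle 0.69 37572 [-106.  -57.  106.] [ 97. 139. 139.] ((-4.6343841552734375, 41.18373107910156), (202.75518798828125, 196.06845092773438), 0.029760347679257393)
lever_end [(array([-94.6,  48. , 115.8]), 0.97)]
handle []
mill [(array([ 0. , -4.2,  6.4]), 0.78)]
skirt []
```

View pics/w1.png

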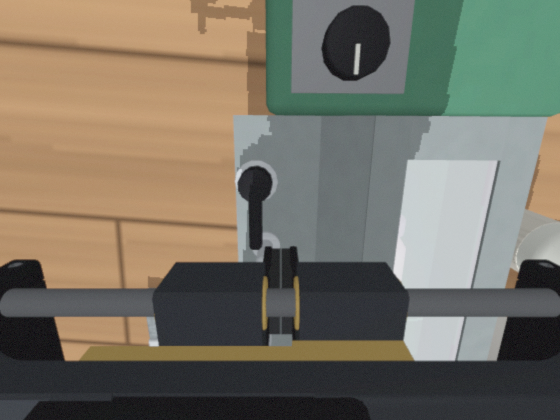

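drive_tool --moves '[{"dx":-2,"dy":8,"dz":15,"rx":0,"ry":0,"rz":0,"claw":0},{"dx":0,"dy":0,"dz":20,"rx":0,"ry":0,"rz":0,"claw":0},{"dx":0,"dy":0,"dz":20,"rx":0,"ry":0,"rz":0,"claw":0},{"dx":0,"dy":0,"dz":15,"rx":0,"ry":0,"rz":0,"claw":0},{"dx":0,"dy":0,"dz":0,"rx":0,"ry":0,"rz":0,"claw":0},{"dx":0,"dy":0,"dz":0,"rx":0,"ry":0,"rz":0,"claw":0}]'

```text
time_s: 4.4
position: [651.5, -21.1, 182.3]
eef_rot: [3.14, 0.106, -0.001]
force: [1.2, -0.3, 1.0]
width: 0.4
grasp_force: 0.0
```

```bash
python3 -c "
from h import *
p,A=tcp()
pv=np.array([-94.5,90]); prev=None
for th in np.radians([0,10,20,30,40,50,60,70,80,90]):
    d=np.array([-np.sin(th),-np.cos(th)]);n=np.array([-np.cos(th),np.sin(th)])
    q=pv+34*d-n*(5+15*np.cos(th)+9.5*np.sin(th)); print(round(np.degrees(th)),np.round(q,1), '' if prev is None else ('dx(y)',np.round((q-prev)[1],1),'dy(x)',np.round((q-prev)[0],1))); prev=q
"
```

```text
t 4.4 tcp mill [-57.4  52.6 182.3] tip [-57.4  52.5 112.3] F mill [0.4 1.2 1. ] w 0.4 gf 0.0
axes(cols) mill [[0.001, 1.0, 0.0], [1.0, -0.001, -0.001], [-0.001, 0.0, -1.0]] q [ 0.26  0.44 -0.38  1.57  0.18  1.16 -1.67]
0 [-74.5  56. ] 
10 [-79.3  52.8] ('dx(y)', np.float64(-3.2), 'dy(x)', np.float64(-4.8))
20 [-85.1  50.4] ('dx(y)', np.float64(-2.4), 'dy(x)', np.float64(-5.8))
30 [-91.8  49.2] ('dx(y)', np.float64(-1.2), 'dy(x)', np.float64(-6.7))
40 [-99.   49.4] ('dx(y)', np.float64(0.2), 'dy(x)', np.float64(-7.2))
50 [-106.5   51.4] ('dx(y)', np.float64(1.9), 'dy(x)', np.float64(-7.4))
60 [-113.6   55. ] ('dx(y)', np.float64(3.7), 'dy(x)', np.float64(-7.1))
70 [-119.9   60.5] ('dx(y)', np.float64(5.4), 'dy(x)', np.float64(-6.4))
80 [-125.    67.4] ('dx(y)', np.float64(6.9), 'dy(x)', np.float64(-5.1))
90 [-128.5   75.5] ('dx(y)', np.float64(8.1), 'dy(x)', np.float64(-3.5))
```

drive_tool --moves '[{"dx":9.4,"dy":-8,"dz":2,"rx":0,"ry":0,"rz":0,"claw":0},{"dx":0,"dy":-6.6,"dz":0,"rx":0,"ry":0,"rz":0,"claw":0},{"dx":-3.3,"dy":-6.3,"dz":0,"rx":0,"ry":0,"rz":0,"claw":0},{"dx":-2.7,"dy":-4.7,"dz":0,"rx":0,"ry":0,"rz":0,"claw":0},{"dx":-1.6,"dy":-5.8,"dz":0,"rx":0,"ry":0,"rz":0,"claw":0},{"dx":-0.4,"dy":-6.3,"dz":0,"rx":0,"ry":0,"rz":0,"claw":0},{"dx":0.6,"dy":-7.4,"dz":0,"rx":0,"ry":0,"rz":0,"claw":0},{"dx":2.4,"dy":-7.5,"dz":0,"rx":0,"ry":0,"rz":0,"claw":0},{"dx":4.2,"dy":-8,"dz":0,"rx":0,"ry":0,"rz":0,"claw":0},{"dx":6.2,"dy":-7,"dz":0,"rx":0,"ry":0,"rz":0,"claw":0},{"dx":4,"dy":-4.5,"dz":0,"rx":0,"ry":0,"rz":0,"claw":0},{"dx":4,"dy":0,"dz":0,"rx":0,"ry":0,"rz":0,"claw":0},{"dx":0,"dy":0,"dz":0,"rx":0,"ry":0,"rz":0,"claw":0},{"dx":0,"dy":0,"dz":0,"rx":0,"ry":0,"rz":0,"claw":0},{"dx":0,"dy":0,"dz":0,"rx":0,"ry":0,"rz":0,"claw":0}]'

```text
time_s: 5.65
position: [668.2, 54.8, 180.3]
eef_rot: [-3.138, -0.11, 0.005]
force: [-8.8, 1.8, 3.2]
width: 1.0
grasp_force: 4.2
```

```bash
cat >> h.py <<'E'
def rect(n,c,zl=100,zh=170):
    f=grab_frame(c); X=(cloud(f)-MO)@MR
    for r in nets.masks_of(n,c)[:1]:
        q=X[r['mask']]; q=q[(q[:,2]>zl)&(q[:,2]<zh)]
        print(c,n,r['confidence'],len(q),np.round(q.min(0)),np.round(q.max(0)),cv2.minAreaRect(q[:,:2].astype(np.float32)))
    print([(np.round((np.array(r['centre'])-MO)@MR,1),round(r['confidence'],2)) for r in nets.place_of('lever_end',c)][:2])
E
python3 -c "
from h import *
p,A=tcp(); rect('latch','scene')"
```

```text
t 5.65 tcp mill [-132.    74.4  180.3] tip [-132.1   74.2  110.3] F mill [-2.4 -8.6  3.2] w 1.0 gf 4.2
axes(cols) mill [[-0.001, 1.0, -0.001], [1.0, 0.001, -0.003], [-0.003, -0.001, -1.0]] q [ 0.15  0.48 -0.4   1.52  0.2   1.18 -1.79]
[]
```

drive_tool --moves '[{"dx":1.5,"dy":0,"dz":0,"rx":0,"ry":0,"rz":0,"claw":0},{"dx":1.5,"dy":0,"dz":0,"rx":0,"ry":0,"rz":0,"claw":0},{"dx":0,"dy":0,"dz":0,"rx":0,"ry":0,"rz":0,"claw":0}]'

```text
time_s: 6.05
position: [669.1, 55.0, 180.0]
eef_rot: [-3.139, -0.111, 0.014]
force: [-19.7, -0.5, 10.3]
width: 0.4
grasp_force: 10.1
```

```bash
python3 -c "
from h import *
p,A=tcp()"
```

```text
t 6.05 tcp mill [-132.1   75.4  180. ] tip [-132.2   74.8  110. ] F mill [ -0.9 -19.6  10.3] w 0.4 gf 10.1
axes(cols) mill [[-0.002, 1.0, -0.001], [1.0, 0.002, -0.009], [-0.009, -0.001, -1.0]] q [ 0.15  0.49 -0.4   1.51  0.2   1.19 -1.79]
```

drive_tool --moves '[{"dx":-12,"dy":0,"dz":0,"rx":0,"ry":0,"rz":0,"claw":0},{"dx":0,"dy":0,"dz":-27,"rx":0,"ry":0,"rz":0,"claw":0},{"dx":0,"dy":0,"dz":-28,"rx":0,"ry":0,"rz":0,"claw":45},{"dx":-32,"dy":22,"dz":0,"rx":0,"ry":0,"rz":0,"claw":45},{"dx":-32,"dy":22,"dz":0,"rx":0,"ry":0,"rz":0,"claw":45},{"dx":0,"dy":0,"dz":0,"rx":0,"ry":0,"rz":0,"claw":45},{"dx":0,"dy":0,"dz":0,"rx":0,"ry":0,"rz":0,"claw":45},{"dx":0,"dy":0,"dz":0,"rx":0,"ry":0,"rz":0,"claw":45}]'

```text
time_s: 6.72
position: [600.3, 4.8, 236.1]
eef_rot: [-3.139, -0.108, -0.003]
force: [1.1, -0.2, -0.2]
width: 32.6
grasp_force: 0.0
```

```bash
python3 -c "
from h import *
p,A=tcp()
f=grab_frame('wrist'); cv2.imwrite('pics/w2.png',f['image'][:,:,::-1])
H=f['hand_eye']
h,w=f['depth'].shape; v,u=np.mgrid[:h,:w]; d=f['depth']
P=np.stack([(u-f['cx'])/f['fx']*d,(v-f['cy'])/f['fy']*d,d],-1)
X=(P@H[:3,:3].T+H[:3,3])@A.T+p
for r in nets.masks_of('latch','wrist')[:1]:
        q=X[r['mask']&(d>0)]; q=q[(q[:,2]>106)&(q[:,2]<150)]
        print(r['confidence'],len(q),np.round(q.min(0)),np.round(q.max(0)),cv2.minAreaRect(q[:,:2].astype(np.float32)))
print([(np.round(MR.T@(np.array(r['centre'])-MO),1),round(r['confidence'],2)) for r in nets.place_of('lever_end','wrist')][:2])
"
```

```text
t 6.72 tcp mill [-86.8   3.3 236.1] tip [-86.8   3.4 166.1] F mill [ 0.3  1.1 -0.2] w 32.6 gf 0.0
axes(cols) mill [[0.0, 1.0, -0.0], [1.0, -0.0, 0.002], [0.002, -0.0, -1.0]] q [ 0.26  0.3  -0.41  1.65  0.13  1.22 -1.68]
0.58 2235 [-146.   76.  116.] [-82. 101. 123.] ((-112.97953796386719, 85.94583129882812), (63.455848693847656, 25.153942108154297), 9.41556453704834)
[(array([-137.3,   89.7,  115.6]), 0.62)]
```

View pics/w2.png

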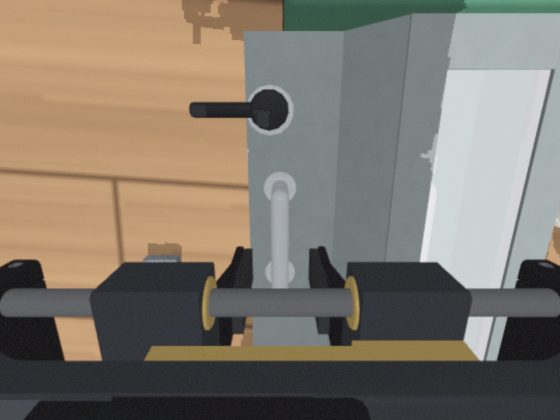

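drive_tool --squeeze 30 --moves '[{"dx":-2,"dy":-1,"dz":22,"rx":0,"ry":0,"rz":0,"claw":45},{"dx":0,"dy":0,"dz":22,"rx":0,"ry":0,"rz":0,"claw":45},{"dx":0,"dy":0,"dz":0,"rx":0,"ry":0,"rz":0,"claw":45},{"dx":0,"dy":0,"dz":0,"rx":0,"ry":0,"rz":0,"claw":0},{"dx":0,"dy":0,"dz":0,"rx":0,"ry":0,"rz":0,"claw":0},{"dx":0,"dy":0,"dz":0,"rx":0,"ry":0,"rz":0,"claw":0},{"dx":0,"dy":0,"dz":0,"rx":0,"ry":0,"rz":0,"claw":0},{"dx":0,"dy":1.3,"dz":-5,"rx":0,"ry":0,"rz":0,"claw":0},{"dx":0,"dy":1.3,"dz":-5,"rx":0,"ry":0,"rz":0,"claw":0},{"dx":0,"dy":1.4,"dz":-5,"rx":0,"ry":0,"rz":0,"claw":0},{"dx":0,"dy":0,"dz":0,"rx":0,"ry":0,"rz":0,"claw":0}]'

```text
time_s: 7.78
position: [598.0, 3.3, 207.4]
eef_rot: [-3.137, -0.11, -0.001]
force: [-2.1, 5.8, 2.0]
width: 11.3
grasp_force: 30.0
```

```bash
python3 -c "
from h import *
p,A=tcp()"
```

```text
t 7.78 tcp mill [-85.4   0.9 207.4] tip [-85.6   0.9 137.4] F mill [-6.  -1.7  2. ] w 11.3 gf 30.0
axes(cols) mill [[-0.001, 1.0, -0.003], [1.0, 0.001, 0.0], [0.0, -0.003, -1.0]] q [ 0.26  0.32 -0.41  1.68  0.13  1.17 -1.68]
```

drive_tool --moves '[{"dx":0,"dy":1.2,"dz":-4,"rx":0,"ry":0,"rz":0,"claw":0},{"dx":0,"dy":1.2,"dz":-4,"rx":0,"ry":0,"rz":0,"claw":0},{"dx":0,"dy":0.5,"dz":-2,"rx":0,"ry":0,"rz":0,"claw":0},{"dx":0,"dy":0,"dz":0,"rx":0,"ry":0,"rz":0,"claw":0}]'

```text
time_s: 8.12
position: [598.1, 0.6, 216.7]
eef_rot: [-3.137, -0.111, 0.0]
force: [-0.1, 5.8, -2.5]
width: 11.1
grasp_force: 30.0
```

```bash
python3 -c "
from h import *
p,A=tcp()"
```

```text
t 8.12 tcp mill [-82.8   0.8 216.7] tip [-83.    0.8 146.7] F mill [-5.8  0.3 -2.5] w 11.1 gf 30.0
axes(cols) mill [[-0.002, 1.0, -0.003], [1.0, 0.002, 0.0], [0.0, -0.003, -1.0]] q [ 0.26  0.31 -0.41  1.67  0.13  1.18 -1.68]
```

drive_tool --moves '[{"dx":0,"dy":0.4,"dz":-1.5,"rx":0,"ry":0,"rz":0,"claw":0},{"dx":0,"dy":0.3,"dz":-1,"rx":0,"ry":0,"rz":0,"claw":0},{"dx":0,"dy":0.3,"dz":-1,"rx":0,"ry":0,"rz":0,"claw":0},{"dx":0,"dy":0,"dz":0,"rx":0,"ry":0,"rz":0,"claw":0}]'

```text
time_s: 8.45
position: [598.2, -0.3, 219.8]
eef_rot: [-3.137, -0.111, 0.0]
force: [1.3, 7.9, -6.7]
width: 11.1
grasp_force: 30.0
```

```bash
python3 -c "
from h import *
p,A=tcp()
f=grab_frame('top');X=(cloud(f)-MO)@MR
m=(abs(X[...,1]+90)<35)
for a in range(-120,100,15):
    k=m&(abs(X[...,0]-a)<4)&(X[...,2]>20); print(a,k.sum(),np.round(np.median(X[k][:,2]),1) if k.any() else '')
"
```

```text
t 8.45 tcp mill [-81.8   0.8 219.8] tip [-82.    0.8 149.8] F mill [-7.8  1.8 -6.7] w 11.1 gf 30.0
axes(cols) mill [[-0.002, 1.0, -0.003], [1.0, 0.002, -0.0], [-0.0, -0.003, -1.0]] q [ 0.27  0.31 -0.41  1.67  0.13  1.19 -1.67]
-120 94 578.6
-105 231 593.2
-90 250 605.1
-75 264 609.5
-60 263 608.4
-45 257 601.5
-30 229 584.7
-15 24 145.3
0 101 146.4
15 99 143.8
30 96 141.1
45 104 138.9
60 101 137.6
75 102 136.8
90 105 136.8
```

drive_tool --moves '[{"dx":0,"dy":0.3,"dz":-1.5,"rx":0,"ry":0,"rz":0,"claw":0},{"dx":0,"dy":0.3,"dz":-1.5,"rx":0,"ry":0,"rz":0,"claw":0},{"dx":0,"dy":0,"dz":0,"rx":0,"ry":0,"rz":0,"claw":0},{"dx":0,"dy":0,"dz":0,"rx":0,"ry":0,"rz":0,"claw":0}]'

```text
time_s: 8.83
position: [598.2, -1.3, 222.8]
eef_rot: [-3.137, -0.11, 0.0]
force: [0.8, 5.5, -5.6]
width: 11.1
grasp_force: 30.0
```

```bash
cat >> h.py <<'E'
def hood():
    for c in ['top','scene']:
        f=grab_frame(c);X=(cloud(f)-MO)@MR
        k=(X[...,1]>-135)&(X[...,1]<-45)&(X[...,0]>-10)&(X[...,0]<85)&(X[...,2]>110)&(X[...,2]<200)
        q=X[k]; a=np.polyfit(q[:,0],q[:,2],1); r=q[:,2]-np.polyval(a,q[:,0]); g=abs(r)<6; a=np.polyfit(q[g,0],q[g,2],1)
        print(c,'hood tilt',-np.arctan(a[0]),g.sum())
E
python3 -c "
from h import *
p,A=tcp(); hood()
"
```

```text
t 8.83 tcp mill [-80.8   0.8 222.8] tip [-81.    0.8 152.8] F mill [-5.5  1.2 -5.6] w 11.1 gf 30.0
axes(cols) mill [[-0.001, 1.0, -0.003], [1.0, 0.001, -0.0], [-0.0, -0.003, -1.0]] q [ 0.27  0.31 -0.41  1.67  0.13  1.2  -1.67]
top hood tilt 0.13671839627930346 1488
scene hood tilt 0.13970583433964182 758
```

drive_tool --moves '[{"dx":0,"dy":0.3,"dz":-1.5,"rx":0,"ry":0,"rz":0,"claw":0},{"dx":0,"dy":0.3,"dz":-1.5,"rx":0,"ry":0,"rz":0,"claw":0},{"dx":0,"dy":0,"dz":0,"rx":0,"ry":0,"rz":0,"claw":0}]'

```text
time_s: 9.18
position: [598.3, -2.3, 225.7]
eef_rot: [-3.137, -0.11, 0.0]
force: [2.5, 5.1, -7.4]
width: 10.8
grasp_force: 30.0
```

```bash
python3 -c "
from h import *
p,A=tcp(); hood()
"
```

```text
t 9.18 tcp mill [-79.8   0.8 225.7] tip [-80.    0.8 155.7] F mill [-5.   2.8 -7.4] w 10.8 gf 30.0
axes(cols) mill [[-0.001, 1.0, -0.002], [1.0, 0.001, -0.0], [-0.0, -0.002, -1.0]] q [ 0.27  0.3  -0.41  1.66  0.12  1.2  -1.67]
top hood tilt 0.15384271704173583 1480
scene hood tilt 0.15350925453427502 747
```

drive_tool --moves '[{"dx":0,"dy":0.4,"dz":-1.5,"rx":0,"ry":0,"rz":0,"claw":0},{"dx":0,"dy":0.4,"dz":-1.5,"rx":0,"ry":0,"rz":0,"claw":0},{"dx":0,"dy":0,"dz":0,"rx":0,"ry":0,"rz":0,"claw":0}]'

```text
time_s: 9.53
position: [598.2, -2.5, 226.4]
eef_rot: [-3.136, -0.111, 0.002]
force: [9.5, 7.9, -24.6]
width: 11.1
grasp_force: 30.0
```

```bash
python3 -c "
from h import *
p,A=tcp(); hood()
"
```

```text
t 9.53 tcp mill [-79.6   0.7 226.4] tip [-79.8   0.6 156.4] F mill [ -7.2  10.1 -24.6] w 11.1 gf 30.0
axes(cols) mill [[-0.002, 1.0, -0.004], [1.0, 0.002, -0.001], [-0.001, -0.004, -1.0]] q [ 0.27  0.3  -0.41  1.66  0.12  1.2  -1.67]
top hood tilt 0.16063396124259396 1482
scene hood tilt 0.15309500674695642 754
```

drive_tool --moves '[{"dx":0,"dy":0,"dz":2,"rx":0,"ry":0,"rz":0,"claw":0},{"dx":0,"dy":0,"dz":0,"rx":0,"ry":0,"rz":0,"claw":45},{"dx":0,"dy":0,"dz":0,"rx":0,"ry":0,"rz":0,"claw":45},{"dx":0,"dy":0,"dz":0,"rx":0,"ry":0,"rz":0,"claw":45},{"dx":0,"dy":0,"dz":-20,"rx":0,"ry":0,"rz":0,"claw":45},{"dx":0,"dy":0,"dz":-25,"rx":0,"ry":0,"rz":0,"claw":45},{"dx":-20,"dy":-20,"dz":0,"rx":0,"ry":0,"rz":0,"claw":0},{"dx":-20,"dy":-25,"dz":0,"rx":0,"ry":0,"rz":0,"claw":0},{"dx":-20,"dy":-25,"dz":0,"rx":0,"ry":0,"rz":0,"claw":0},{"dx":-20,"dy":-25,"dz":0,"rx":0,"ry":0,"rz":0,"claw":0},{"dx":-20,"dy":-20,"dz":0,"rx":0,"ry":0,"rz":0,"claw":0}]'

```text
time_s: 10.55
position: [489.8, 104.5, 272.6]
eef_rot: [3.14, 0.108, 0.002]
force: [-0.3, 0.1, 0.5]
width: 19.1
grasp_force: 0.0
```

drive_tool --moves '[{"dx":0,"dy":0,"dz":0,"rx":0,"ry":0,"rz":-0.121,"claw":0},{"dx":0,"dy":0,"dz":0,"rx":0,"ry":0,"rz":-0.121,"claw":0},{"dx":0,"dy":0,"dz":0,"rx":0,"ry":0,"rz":-0.121,"claw":0},{"dx":0,"dy":0,"dz":0,"rx":0,"ry":0,"rz":-0.121,"claw":0},{"dx":0,"dy":0,"dz":0,"rx":0,"ry":0,"rz":-0.121,"claw":0},{"dx":0,"dy":0,"dz":0,"rx":0,"ry":0,"rz":-0.121,"claw":0},{"dx":0,"dy":0,"dz":0,"rx":0,"ry":0,"rz":-0.121,"claw":0},{"dx":0,"dy":0,"dz":0,"rx":0,"ry":0,"rz":-0.121,"claw":0},{"dx":0,"dy":0,"dz":0,"rx":0,"ry":0,"rz":-0.121,"claw":0},{"dx":0,"dy":0,"dz":0,"rx":0,"ry":0,"rz":-0.121,"claw":0},{"dx":0,"dy":0,"dz":0,"rx":0,"ry":0,"rz":-0.121,"claw":0},{"dx":0,"dy":0,"dz":0,"rx":0,"ry":0,"rz":-0.121,"claw":0},{"dx":0,"dy":0,"dz":0,"rx":0,"ry":0,"rz":-0.119,"claw":0}]'

```text
time_s: 11.63
position: [491.1, 102.7, 272.6]
eef_rot: [2.137, 2.301, 0.001]
force: [0.7, 0.0, 0.1]
width: 0.4
grasp_force: 0.0
```

```bash
python3 -c "
from h import *
p,A=tcp(); hood()
"
```

```text
t 11.63 tcp mill [-192.   -98.9  272.6] tip [-192.   -98.8  202.6] F mill [0.  0.7 0.1] w 0.4 gf 0.0
axes(cols) mill [[-1.0, -0.005, 0.001], [-0.005, 1.0, 0.001], [-0.001, 0.001, -1.0]] q [ 0.25  0.08 -0.57  1.82  0.05  1.25 -0.26]
top hood tilt 0.15803768384747 1506
scene hood tilt 0.13664663902587665 642
```

drive_tool --moves '[{"dx":0,"dy":0,"dz":0,"rx":0,"ry":-0.112,"rz":0,"claw":0},{"dx":0,"dy":0,"dz":0,"rx":0,"ry":-0.112,"rz":0,"claw":0},{"dx":0,"dy":0,"dz":0,"rx":0,"ry":-0.112,"rz":0,"claw":0},{"dx":0,"dy":0,"dz":0,"rx":0,"ry":-0.112,"rz":0,"claw":0},{"dx":0,"dy":0,"dz":0,"rx":0,"ry":-0.112,"rz":0,"claw":0},{"dx":0,"dy":0,"dz":0,"rx":0,"ry":-0.112,"rz":0,"claw":0},{"dx":0,"dy":0,"dz":0,"rx":0,"ry":-0.113,"rz":0,"claw":0},{"dx":0,"dy":0,"dz":0,"rx":0,"ry":0,"rz":0,"claw":0}]'

```text
time_s: 12.4
position: [490.0, 105.3, 270.0]
eef_rot: [1.686, 1.809, -0.703]
force: [-1.1, -0.5, -1.3]
width: 0.4
grasp_force: 0.0
```

```bash
cat >> h.py <<'E'
def to(tip):
    p,A=tcp(); print("move tool axes",np.round(A.T@(np.array(tip)-p-A[:,2]*70),1))
E
python3 -c "
from h import *
to([-149,-106,103]); to([-107,-106,61])
"
```

```text
t 12.4 tcp mill [-194.6  -99.8  270. ] tip [-144.9  -99.7  220.7] F mill [ 0.5 -1.1 -1.3] w 0.4 gf 0.0
axes(cols) mill [[-0.704, -0.002, 0.71], [-0.002, 1.0, 0.001], [-0.71, -0.001, -0.704]] q [-0.14  0.33 -0.63  1.77  0.76  1.7  -0.86]
move tool axes [86.5 -6.2 79.9]
t 12.4 tcp mill [-194.6  -99.8  270. ] tip [-144.9  -99.7  220.7] F mill [ 0.5 -1.1 -1.3] w 0.4 gf 0.0
axes(cols) mill [[-0.704, -0.002, 0.71], [-0.002, 1.0, 0.001], [-0.71, -0.001, -0.704]] q [-0.14  0.33 -0.63  1.77  0.76  1.7  -0.86]
move tool axes [ 86.8  -6.2 139.3]
```

drive_tool --moves '[{"dx":29,"dy":-2,"dz":0,"rx":0,"ry":0,"rz":0,"claw":0},{"dx":29,"dy":-2,"dz":10,"rx":0,"ry":0,"rz":0,"claw":0},{"dx":29,"dy":-2,"dz":20,"rx":0,"ry":0,"rz":0,"claw":0},{"dx":0,"dy":0,"dz":25,"rx":0,"ry":0,"rz":0,"claw":0},{"dx":0,"dy":0,"dz":25,"rx":0,"ry":0,"rz":0,"claw":0},{"dx":0,"dy":0,"dz":0,"rx":0,"ry":0,"rz":0,"claw":0},{"dx":0,"dy":0,"dz":0,"rx":0,"ry":0,"rz":0,"claw":0},{"dx":0,"dy":0,"dz":0,"rx":0,"ry":0,"rz":0,"claw":0}]'

```text
time_s: 13.07
position: [485.0, 107.8, 154.6]
eef_rot: [1.695, 1.81, -0.697]
force: [0.4, 0.4, -0.1]
width: 0.2
grasp_force: 0.0
```

```bash
python3 -c "
from h import *
to([-107,-106,61])
p,A=tcp()
f=grab_frame('wrist'); cv2.imwrite('pics/w3.png',f['image'][:,:,::-1])
H=f['hand_eye']
h,w=f['depth'].shape; v,u=np.mgrid[:h,:w]; d=f['depth']
P=np.stack([(u-f['cx'])/f['fx']*d,(v-f['cy'])/f['fy']*d,d],-1)
X=(P@H[:3,:3].T+H[:3,3])@A.T+p
np.save('X.npy',X)
for n in ['tab','skirt']: print(n,[(np.round(MR.T@(np.array(r['centre'])-MO),1),round(r['confidence'],2)) for r in nets.place_of(n,'wrist')][:2])
"
```

```text
t 13.07 tcp mill [-197.5 -104.6  154.6] tip [-148.1 -104.7  105. ] F mill [-0.4  0.4 -0.1] w 0.2 gf 0.0
axes(cols) mill [[-0.709, 0.003, 0.705], [0.004, 1.0, -0.0], [-0.705, 0.002, -0.709]] q [-0.17  0.47 -0.61  1.86  0.81  1.56 -1.04]
move tool axes [ 1.8 -1.3 60.2]
t 13.07 tcp mill [-197.5 -104.6  154.6] tip [-148.1 -104.7  105. ] F mill [-0.4  0.4 -0.1] w 0.2 gf 0.0
axes(cols) mill [[-0.709, 0.003, 0.705], [0.004, 1.0, -0.0], [-0.705, 0.002, -0.709]] q [-0.17  0.47 -0.61  1.86  0.81  1.56 -1.04]
tab [(array([-100.2,  -79.4,   65.9]), 0.62)]
skirt [(array([-119.7,    0.2,   86.6]), 0.92)]
```

View pics/w3.png

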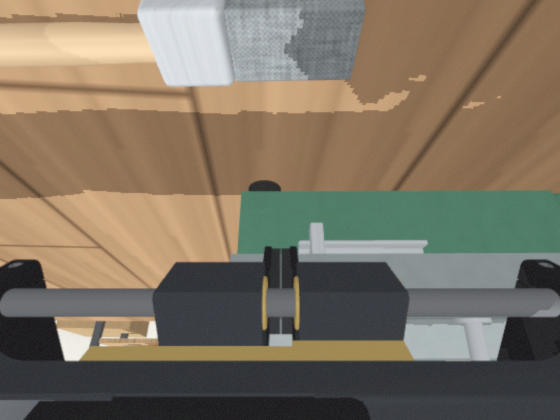

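drive_tool --moves '[{"dx":2,"dy":-1,"dz":15,"rx":0,"ry":0,"rz":0,"claw":0},{"dx":0,"dy":0,"dz":15,"rx":0,"ry":0,"rz":0,"claw":0},{"dx":0,"dy":0,"dz":15,"rx":0,"ry":0,"rz":0,"claw":0},{"dx":0,"dy":0,"dz":15,"rx":0,"ry":0,"rz":0,"claw":0},{"dx":0,"dy":0,"dz":0,"rx":0,"ry":0,"rz":0,"claw":0},{"dx":0,"dy":0,"dz":0,"rx":0,"ry":0,"rz":0,"claw":0}]'

```text
time_s: 13.72
position: [485.9, 65.5, 109.0]
eef_rot: [1.691, 1.811, -0.703]
force: [-1.1, -0.5, 0.6]
width: 0.6
grasp_force: 0.0
```

```bash
python3 -c "
from h import *
to([-107,-106,61])
"
```

```text
t 13.72 tcp mill [-155.2 -106.7  109. ] tip [-105.7 -106.9   59.5] F mill [ 0.4 -1.1  0.6] w 0.6 gf 0.0
axes(cols) mill [[-0.707, 0.002, 0.708], [-0.0, 1.0, -0.002], [-0.708, -0.002, -0.707]] q [-0.13  0.5  -0.58  1.93  0.87  1.47 -1.06]
move tool axes [-0.1  0.9 -2. ]
```

drive_tool --moves '[{"dx":0,"dy":5,"dz":0,"rx":0,"ry":0,"rz":0,"claw":0},{"dx":0,"dy":5,"dz":0,"rx":0,"ry":0,"rz":0,"claw":0},{"dx":0,"dy":5,"dz":0,"rx":0,"ry":0,"rz":0,"claw":0},{"dx":0,"dy":5,"dz":0,"rx":0,"ry":0,"rz":0,"claw":0},{"dx":0,"dy":4,"dz":0,"rx":0,"ry":0,"rz":0,"claw":0},{"dx":0,"dy":4,"dz":0,"rx":0,"ry":0,"rz":0,"claw":0},{"dx":0,"dy":0,"dz":0,"rx":0,"ry":0,"rz":0,"claw":0},{"dx":0,"dy":0,"dz":0,"rx":0,"ry":0,"rz":0,"claw":0}]'

```text
time_s: 14.38
position: [514.7, 68.8, 109.8]
eef_rot: [1.691, 1.811, -0.699]
force: [0.6, 0.1, -0.1]
width: 0.7
grasp_force: 0.0
```

```bash
python3 -c "
from h import *
tcp()
f=grab_frame('wrist'); cv2.imwrite('pics/w4.png',f['image'][150:350,150:450,::-1])
for n in ['tab']: print(n,[(np.round(MR.T@(np.array(r['centre'])-MO),1),round(r['confidence'],2)) for r in nets.place_of(n,'wrist')][:2])
"
```

```text
t 14.38 tcp mill [-156.5  -77.7  109.8] tip [-107.   -77.7   60.2] F mill [-0.   0.6 -0.1] w 0.7 gf 0.0
axes(cols) mill [[-0.708, -0.0, 0.707], [0.0, 1.0, 0.0], [-0.707, 0.0, -0.708]] q [-0.13  0.54 -0.56  1.87  0.89  1.48 -1.03]
tab []
```

View pics/w4.png

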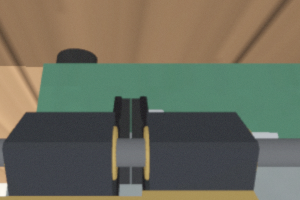

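drive_tool --moves '[{"dx":0,"dy":3,"dz":0,"rx":0,"ry":0,"rz":0,"claw":0},{"dx":0,"dy":3,"dz":0,"rx":0,"ry":0,"rz":0,"claw":0},{"dx":0,"dy":0,"dz":0,"rx":0,"ry":0,"rz":0,"claw":0}]'

```text
time_s: 14.73
position: [520.6, 69.2, 109.8]
eef_rot: [1.691, 1.811, -0.7]
force: [0.2, -0.1, 0.1]
width: 0.7
grasp_force: 0.0
```

```bash
python3 -c "
from h import *
tcp()"
```

```text
t 14.73 tcp mill [-156.5  -71.8  109.8] tip [-107.   -71.8   60.3] F mill [0.1 0.2 0.1] w 0.7 gf 0.0
axes(cols) mill [[-0.708, 0.0, 0.707], [0.0, 1.0, -0.0], [-0.707, 0.0, -0.708]] q [-0.13  0.55 -0.56  1.86  0.89  1.48 -1.02]
```

drive_tool --moves '[{"dx":0,"dy":3,"dz":0,"rx":0,"ry":0,"rz":0,"claw":0},{"dx":0,"dy":2,"dz":0,"rx":0,"ry":0,"rz":0,"claw":0}]'

```text
time_s: 14.9
position: [525.4, 69.4, 109.8]
eef_rot: [1.691, 1.811, -0.7]
force: [-2.4, 0.1, 1.1]
width: 0.0
grasp_force: 1.0
```

```bash
python3 -c "
from h import *
tcp()"
```

```text
t 14.9 tcp mill [-156.4  -67.   109.8] tip [-107.   -67.    60.3] F mill [-0.3 -2.3  1.1] w 0.0 gf 1.0
axes(cols) mill [[-0.707, 0.0, 0.707], [-0.0, 1.0, -0.0], [-0.707, -0.0, -0.707]] q [-0.13  0.55 -0.56  1.84  0.89  1.49 -1.02]
```

drive_tool --moves '[{"dx":0,"dy":2,"dz":0,"rx":0,"ry":0,"rz":0,"claw":0},{"dx":0,"dy":2,"dz":0,"rx":0,"ry":0,"rz":0,"claw":0}]'

```text
time_s: 15.07
position: [527.1, 69.5, 109.6]
eef_rot: [1.692, 1.811, -0.707]
force: [-20.8, 3.1, 8.7]
width: 0.6
grasp_force: 10.1
```

```bash
python3 -c "
from h import *
tcp()
f=grab_frame('wrist'); cv2.imwrite('pics/w5.png',cv2.resize(f['image'][180:300,220:460,::-1],(720,360),interpolation=cv2.INTER_CUBIC))
"
```

```text
t 15.07 tcp mill [-156.4  -65.2  109.6] tip [-106.8  -65.6   60.2] F mill [ -4.5 -20.5   8.7] w 0.6 gf 10.1
axes(cols) mill [[-0.706, 0.003, 0.708], [-0.001, 1.0, -0.005], [-0.708, -0.005, -0.706]] q [-0.13  0.56 -0.55  1.84  0.89  1.49 -1.02]
```

View pics/w5.png

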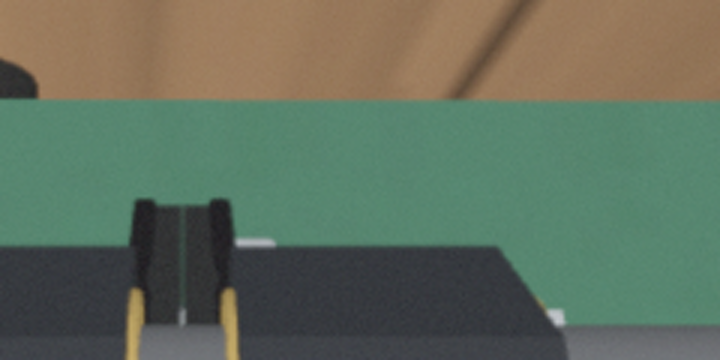

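drive_tool --moves '[{"dx":0,"dy":-5,"dz":0,"rx":0,"ry":0,"rz":0,"claw":0},{"dx":0,"dy":-5,"dz":0,"rx":0,"ry":0,"rz":0,"claw":0},{"dx":0,"dy":0,"dz":-30,"rx":0,"ry":0,"rz":0,"claw":0},{"dx":0,"dy":0,"dz":-35,"rx":0,"ry":0,"rz":0,"claw":0},{"dx":0,"dy":0,"dz":-35,"rx":0,"ry":0,"rz":0,"claw":0},{"dx":-30,"dy":0,"dz":0,"rx":0,"ry":0,"rz":0,"claw":0},{"dx":-35,"dy":0,"dz":0,"rx":0,"ry":0,"rz":0,"claw":0},{"dx":-35,"dy":0,"dz":0,"rx":0,"ry":0,"rz":0,"claw":0},{"dx":0,"dy":0,"dz":0,"rx":0,"ry":0.112,"rz":0,"claw":0},{"dx":0,"dy":0,"dz":0,"rx":0,"ry":0.112,"rz":0,"claw":0},{"dx":0,"dy":0,"dz":0,"rx":0,"ry":0.112,"rz":0,"claw":0},{"dx":0,"dy":0,"dz":0,"rx":0,"ry":0.112,"rz":0,"claw":0},{"dx":0,"dy":0,"dz":0,"rx":0,"ry":0.112,"rz":0,"claw":0},{"dx":0,"dy":0,"dz":0,"rx":0,"ry":0.112,"rz":0,"claw":0},{"dx":0,"dy":0,"dz":0,"rx":0,"ry":0.113,"rz":0,"claw":0}]'

```text
time_s: 16.37
position: [519.9, 69.1, 252.6]
eef_rot: [-2.143, -2.297, -0.009]
force: [-0.4, -1.0, -1.3]
width: 0.2
grasp_force: 0.0
```

drive_tool --moves '[{"dx":0,"dy":0,"dz":0,"rx":0,"ry":0,"rz":0.121,"claw":45},{"dx":0,"dy":0,"dz":0,"rx":0,"ry":0,"rz":0.121,"claw":45},{"dx":0,"dy":0,"dz":0,"rx":0,"ry":0,"rz":0.121,"claw":45},{"dx":0,"dy":0,"dz":0,"rx":0,"ry":0,"rz":0.121,"claw":45},{"dx":0,"dy":0,"dz":0,"rx":0,"ry":0,"rz":0.121,"claw":45},{"dx":0,"dy":0,"dz":0,"rx":0,"ry":0,"rz":0.121,"claw":45},{"dx":0,"dy":0,"dz":0,"rx":0,"ry":0,"rz":0.121,"claw":45},{"dx":0,"dy":0,"dz":0,"rx":0,"ry":0,"rz":0.121,"claw":45},{"dx":0,"dy":0,"dz":0,"rx":0,"ry":0,"rz":0.121,"claw":45},{"dx":0,"dy":0,"dz":0,"rx":0,"ry":0,"rz":0.121,"claw":45},{"dx":0,"dy":0,"dz":0,"rx":0,"ry":0,"rz":0.121,"claw":45},{"dx":0,"dy":0,"dz":0,"rx":0,"ry":0,"rz":0.121,"claw":45},{"dx":0,"dy":0,"dz":0,"rx":0,"ry":0,"rz":0.119,"claw":45}]'

```text
time_s: 17.45
position: [519.3, 68.9, 251.4]
eef_rot: [3.139, 0.099, 0.001]
force: [0.0, -0.4, 0.2]
width: 44.5
grasp_force: 0.0
```

```bash
python3 -c "
from h import *
tcp();hood()
for c in ['top','scene']:
    for n in ['handle','skirt','lever_end']: print(c,n,[(np.round(MR.T@(np.array(r['centre'])-MO),1),round(r['confidence'],2)) for r in nets.place_of(n,c)][:1])
"
```

```text
t 17.45 tcp mill [-156.3  -73.1  251.4] tip [-156.2  -73.1  181.4] F mill [ 0.4 -0.   0.2] w 44.5 gf 0.0
axes(cols) mill [[0.006, 1.0, 0.001], [1.0, -0.006, 0.001], [0.001, 0.001, -1.0]] q [ 0.23  0.14 -0.49  1.8   0.07  1.22 -1.78]
top hood tilt 0.15930946943906543 1495
scene hood tilt 0.15441784590935392 396
top handle [(array([-79.9,   3. , 162.4]), 0.8)]
top skirt [(array([-113.8,    0. ,   90.4]), 0.83)]
top lever_end [(array([-132.3,   89.1,  147.1]), 0.69)]
scene handle [(array([-78.8,  -0.7, 162.6]), 0.66)]
scene skirt [(array([-116.6,   -2.6,   81.8]), 0.79)]
scene lever_end [(array([-132.5,   88.1,  148.7]), 0.59)]
```

drive_tool --moves '[{"dx":25,"dy":25,"dz":0,"rx":0,"ry":0,"rz":0,"claw":45},{"dx":25,"dy":25,"dz":0,"rx":0,"ry":0,"rz":0,"claw":45},{"dx":24,"dy":26,"dz":0,"rx":0,"ry":0,"rz":0,"claw":45},{"dx":0,"dy":0,"dz":0,"rx":0,"ry":0,"rz":0,"claw":45},{"dx":0,"dy":0,"dz":0,"rx":0,"ry":0,"rz":0,"claw":45},{"dx":0,"dy":0,"dz":16,"rx":0,"ry":0,"rz":0,"claw":45},{"dx":0,"dy":0,"dz":17,"rx":0,"ry":0,"rz":0,"claw":45},{"dx":0,"dy":0,"dz":0,"rx":0,"ry":0,"rz":0,"claw":45},{"dx":0,"dy":0,"dz":0,"rx":0,"ry":0,"rz":0,"claw":0},{"dx":0,"dy":0,"dz":0,"rx":0,"ry":0,"rz":0,"claw":0},{"dx":0,"dy":0,"dz":0,"rx":0,"ry":0,"rz":0,"claw":0},{"dx":0,"dy":0,"dz":0,"rx":0,"ry":0,"rz":0,"claw":0}]'

```text
time_s: 18.85
position: [598.7, -1.5, 219.4]
eef_rot: [3.14, 0.109, 0.003]
force: [-0.2, -0.7, 0.2]
width: 25.5
grasp_force: 0.0
```

```bash
python3 -c "
from h import *
tcp()
prev=None
for t in np.append(np.arange(.155,1.40,.0693),1.42):
    q=np.array([95-183*np.cos(t)+40*np.sin(t),95+183*np.sin(t)+40*np.cos(t)])
    if prev is not None: print(round(t,3),'dy',round(q[0]-prev[0],1),'dz',round(prev[1]-q[1],1))
    prev=q
"
```

```text
t 18.85 tcp mill [-80.6   1.2 219.4] tip [-80.6   1.3 149.4] F mill [ 0.7 -0.3  0.2] w 25.5 gf 0.0
axes(cols) mill [[-0.0, 1.0, 0.0], [1.0, 0.0, 0.002], [0.002, 0.0, -1.0]] q [ 0.28  0.31 -0.42  1.67  0.14  1.19 -1.68]
0.224 dy 5.1 dz -11.9
0.294 dy 5.9 dz -11.5
0.363 dy 6.7 dz -11.1
0.432 dy 7.5 dz -10.6
0.502 dy 8.2 dz -10.1
0.571 dy 8.9 dz -9.5
0.64 dy 9.5 dz -8.8
0.709 dy 10.1 dz -8.2
0.779 dy 10.6 dz -7.5
0.848 dy 11.1 dz -6.7
0.917 dy 11.6 dz -5.9
0.987 dy 11.9 dz -5.1
1.056 dy 12.3 dz -4.3
1.125 dy 12.5 dz -3.4
1.195 dy 12.7 dz -2.5
1.264 dy 12.9 dz -1.6
1.333 dy 13.0 dz -0.7
1.42 dy 16.3 dz 0.3
```

drive_tool --squeeze 40 --moves '[{"dx":0,"dy":0,"dz":0,"rx":0,"ry":0,"rz":0,"claw":0},{"dx":0,"dy":0,"dz":0,"rx":0,"ry":0,"rz":0,"claw":0},{"dx":0,"dy":0,"dz":0,"rx":0,"ry":0,"rz":0,"claw":0},{"dx":0,"dy":2.5,"dz":-6,"rx":0,"ry":0,"rz":0,"claw":0},{"dx":0,"dy":2.6,"dz":-5.9,"rx":0,"ry":0,"rz":0,"claw":0},{"dx":0,"dy":3,"dz":-5.8,"rx":0,"ry":0,"rz":0,"claw":0},{"dx":0,"dy":2.9,"dz":-5.7,"rx":0,"ry":0,"rz":0,"claw":0},{"dx":0,"dy":6.7,"dz":-11.1,"rx":0,"ry":0,"rz":0,"claw":0},{"dx":0,"dy":7.5,"dz":-10.6,"rx":0,"ry":0,"rz":0,"claw":0},{"dx":0,"dy":0,"dz":0,"rx":0,"ry":0,"rz":0,"claw":0},{"dx":0,"dy":0,"dz":0,"rx":0,"ry":0,"rz":0,"claw":0}]'

```text
time_s: 19.77
position: [600.1, -25.7, 264.1]
eef_rot: [-3.138, -0.109, -0.001]
force: [-2.4, 3.9, 4.9]
width: 10.5
grasp_force: 40.0
```

```bash
python3 -c "
from h import *
tcp();hood()"
```

```text
t 19.77 tcp mill [-56.3   0.9 264.1] tip [-56.5   1.  194.1] F mill [-4.  -2.1  4.9] w 10.5 gf 40.0
axes(cols) mill [[-0.0, 1.0, -0.002], [1.0, 0.0, 0.0], [0.0, -0.002, -1.0]] q [ 0.31  0.28 -0.42  1.61  0.12  1.27 -1.62]
top hood tilt 0.44274502822680606 1040
scene hood tilt 0.31280294983971996 402
```

drive_tool --moves '[{"dx":0,"dy":8.2,"dz":-10.1,"rx":0,"ry":0,"rz":0,"claw":0},{"dx":0,"dy":8.9,"dz":-9.5,"rx":0,"ry":0,"rz":0,"claw":0},{"dx":0,"dy":9.5,"dz":-8.8,"rx":0,"ry":0,"rz":0,"claw":0},{"dx":0,"dy":10.1,"dz":-8.2,"rx":0,"ry":0,"rz":0,"claw":0},{"dx":0,"dy":10.6,"dz":-7.5,"rx":0,"ry":0,"rz":0,"claw":0},{"dx":0,"dy":11.1,"dz":-6.7,"rx":0,"ry":0,"rz":0,"claw":0},{"dx":0,"dy":11.6,"dz":-5.9,"rx":0,"ry":0,"rz":0,"claw":0},{"dx":0,"dy":0,"dz":0,"rx":0,"ry":0,"rz":0,"claw":0},{"dx":0,"dy":0,"dz":0,"rx":0,"ry":0,"rz":0,"claw":0}]'

```text
time_s: 20.62
position: [604.9, -92.7, 323.7]
eef_rot: [-3.136, -0.114, -0.004]
force: [-11.9, 12.0, 26.0]
width: 10.7
grasp_force: 40.0
```

```bash
python3 -c "
from h import *
tcp()"
```

```text
t 20.62 tcp mill [ 10.8   1.2 323.7] tip [ 10.5   1.4 253.7] F mill [-12.8 -11.   26. ] w 10.7 gf 40.0
axes(cols) mill [[-0.003, 1.0, -0.004], [1.0, 0.003, 0.003], [0.003, -0.004, -1.0]] q [ 0.39  0.27 -0.38  1.5   0.1   1.39 -1.49]
```

drive_tool --moves '[{"dx":-1,"dy":-1,"dz":-3,"rx":0,"ry":0,"rz":0,"claw":0},{"dx":0,"dy":8,"dz":-3.5,"rx":0,"ry":0,"rz":0,"claw":0},{"dx":0,"dy":8,"dz":-3,"rx":0,"ry":0,"rz":0,"claw":0},{"dx":0,"dy":8,"dz":-3,"rx":0,"ry":0,"rz":0,"claw":0},{"dx":0,"dy":0,"dz":0,"rx":0,"ry":0,"rz":0,"claw":0}]'

```text
time_s: 21.03
position: [606.4, -117.2, 334.9]
eef_rot: [-3.136, -0.112, -0.006]
force: [-1.7, 8.4, 13.8]
width: 11.0
grasp_force: 40.0
```

```bash
python3 -c "
from h import *
tcp()"
```

```text
t 21.03 tcp mill [ 35.3   1.  334.9] tip [ 35.1   1.3 264.9] F mill [-8.5 -1.1 13.8] w 11.0 gf 40.0
axes(cols) mill [[-0.002, 1.0, -0.003], [1.0, 0.002, 0.004], [0.004, -0.003, -1.0]] q [ 0.42  0.27 -0.37  1.47  0.09  1.41 -1.45]
```

drive_tool --moves '[{"dx":0,"dy":9,"dz":-3,"rx":0,"ry":0,"rz":0,"claw":0},{"dx":0,"dy":9,"dz":-2.5,"rx":0,"ry":0,"rz":0,"claw":0},{"dx":0,"dy":9,"dz":-2,"rx":0,"ry":0,"rz":0,"claw":0},{"dx":0,"dy":9,"dz":-1.5,"rx":0,"ry":0,"rz":0,"claw":0},{"dx":0,"dy":0,"dz":0,"rx":0,"ry":0,"rz":0,"claw":0}]'

```text
time_s: 21.45
position: [608.9, -154.7, 343.7]
eef_rot: [-3.138, -0.11, -0.006]
force: [-0.9, 3.8, 13.0]
width: 11.0
grasp_force: 40.0
```

```bash
python3 -c "
from h import *
tcp()
f=grab_frame('scene'); cv2.imwrite('pics/s2.png',f['image'][50:300,80:400,::-1])
for c in ['top','scene']:
    for n in ['handle','skirt','lever_end']: print(c,n,[(np.round(MR.T@(np.array(r['centre'])-MO),1),round(r['confidence'],2)) for r in nets.place_of(n,c)][:1])
"
```

```text
t 21.45 tcp mill [ 73.    0.9 343.7] tip [ 72.9   1.1 273.7] F mill [-3.8 -0.7 13. ] w 11.0 gf 40.0
axes(cols) mill [[-0.001, 1.0, -0.001], [1.0, 0.001, 0.004], [0.004, -0.001, -1.0]] q [ 0.45  0.29 -0.35  1.43  0.1   1.44 -1.39]
top handle []
top skirt []
top lever_end []
scene handle [(array([ 71. ,  -1.9, 283.4]), 0.8)]
scene skirt [(array([-10. ,  -3. , 274.6]), 0.89)]
scene lever_end [(array([ 36.9,  90.2, 323.6]), 0.73)]
```

View pics/s2.png

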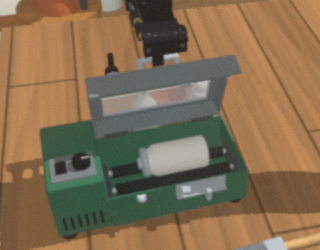

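drive_tool --moves '[{"dx":0,"dy":9,"dz":-0.8,"rx":0,"ry":0,"rz":0,"claw":0},{"dx":0,"dy":8,"dz":-0.4,"rx":0,"ry":0,"rz":0,"claw":0},{"dx":0,"dy":7,"dz":0,"rx":0,"ry":0,"rz":0,"claw":0},{"dx":0,"dy":5,"dz":0,"rx":0,"ry":0,"rz":0,"claw":0},{"dx":0,"dy":0,"dz":0,"rx":0,"ry":0,"rz":0,"claw":0}]'

```text
time_s: 22.22
position: [610.9, -183.8, 344.0]
eef_rot: [-3.139, -0.11, -0.005]
force: [2.3, 3.2, 6.5]
width: 10.5
grasp_force: 40.0
```

```bash
python3 -c "
from h import *
tcp()
for n in ['handle','skirt','lever_end']: 
    f=grab_frame('scene');print(n,[(np.round(MR.T@(np.array(r['centre'])-MO),1),round(r['confidence'],2)) for r in nets.place_of(n,'scene')][:1])
"
```

```text
t 22.22 tcp mill [102.1   0.8 344. ] tip [102.    1.1 274. ] F mill [-3.   2.5  6.5] w 10.5 gf 40.0
axes(cols) mill [[-0.001, 1.0, -0.001], [1.0, 0.001, 0.003], [0.003, -0.001, -1.0]] q [ 0.48  0.31 -0.33  1.4   0.1   1.44 -1.35]
handle [(array([101.1,   1.2, 283.4]), 0.95)]
skirt [(array([ 18.4,  -2.5, 291.2]), 0.85)]
lever_end [(array([ 70.6,  85.9, 330.5]), 0.55)]
```

Almost at the stop; push on gently until the force rises.

drive_tool --moves '[{"dx":0,"dy":2,"dz":0,"rx":0,"ry":0,"rz":0,"claw":0},{"dx":0,"dy":2,"dz":0,"rx":0,"ry":0,"rz":0,"claw":0},{"dx":0,"dy":1,"dz":0,"rx":0,"ry":0,"rz":0,"claw":0},{"dx":0,"dy":0,"dz":0,"rx":0,"ry":0,"rz":0,"claw":0}]'

```text
time_s: 22.85
position: [611.1, -185.9, 344.0]
eef_rot: [-3.136, -0.114, -0.003]
force: [-0.9, 10.9, 9.2]
width: 11.0
grasp_force: 40.0
```

```bash
python3 -c "
from h import *
tcp()"
```

```text
t 22.85 tcp mill [104.3   0.9 344. ] tip [104.    1.1 274. ] F mill [-10.9  -0.1   9.2] w 11.0 gf 40.0
axes(cols) mill [[-0.004, 1.0, -0.004], [1.0, 0.004, 0.002], [0.002, -0.004, -1.0]] q [ 0.48  0.31 -0.33  1.4   0.1   1.44 -1.34]
```

drive_tool --moves '[{"dx":0,"dy":2,"dz":0,"rx":0,"ry":0,"rz":0,"claw":0},{"dx":0,"dy":1,"dz":0,"rx":0,"ry":0,"rz":0,"claw":0},{"dx":0,"dy":0,"dz":0,"rx":0,"ry":0,"rz":0,"claw":0}]'

```text
time_s: 23.1
position: [611.2, -186.3, 344.0]
eef_rot: [-3.132, -0.118, -0.002]
force: [-4.0, 17.5, 11.2]
width: 10.7
grasp_force: 40.0
```

```bash
python3 -c "
from h import *
tcp()"
```

```text
t 23.1 tcp mill [104.6   1.  344. ] tip [104.1   1.1 274. ] F mill [-17.7  -2.8  11.2] w 10.7 gf 40.0
axes(cols) mill [[-0.006, 1.0, -0.007], [1.0, 0.006, 0.001], [0.001, -0.007, -1.0]] q [ 0.48  0.31 -0.33  1.4   0.09  1.45 -1.34]
```

drive_tool --moves '[{"dx":0,"dy":-4,"dz":0,"rx":0,"ry":0,"rz":0,"claw":11},{"dx":0,"dy":0,"dz":0,"rx":0,"ry":0,"rz":0,"claw":20},{"dx":0,"dy":0,"dz":0,"rx":0,"ry":0,"rz":0,"claw":20},{"dx":0,"dy":0,"dz":0,"rx":0,"ry":0,"rz":0,"claw":20},{"dx":0,"dy":0,"dz":-15,"rx":0,"ry":0,"rz":0,"claw":20},{"dx":0,"dy":0,"dz":-25,"rx":0,"ry":0,"rz":0,"claw":20},{"dx":0,"dy":0,"dz":-30,"rx":0,"ry":0,"rz":0,"claw":20},{"dx":0,"dy":0,"dz":-30,"rx":0,"ry":0,"rz":0,"claw":20},{"dx":0,"dy":0,"dz":0,"rx":0,"ry":0,"rz":0,"claw":20},{"dx":0,"dy":0,"dz":0,"rx":0,"ry":0,"rz":0,"claw":20}]'

```text
time_s: 23.93
position: [610.4, -189.5, 444.1]
eef_rot: [3.138, 0.106, 0.004]
force: [-0.4, -0.7, -0.6]
width: 20.3
grasp_force: 0.0
```

```bash
python3 -c "
from h import *
tcp()
f=grab_frame('scene'); cv2.imwrite('pics/s3.png',f['image'][50:350,80:480,::-1])
for c in ['scene','top']:
  for n in ['handle','skirt','lever_end','tab']: 
    print(n,[(np.round(MR.T@(np.array(r['centre'])-MO),1),round(r['confidence'],2)) for r in nets.place_of(n,c)][:1])
grab_frame('top')
for n in ['spare_jar','glaze_bottle','bowl','brush']: print(n,[(np.round(r['centre']),round(r['confidence'],2)) for r in nets.place_of(n,'top')][:1])
"
```

```text
t 23.93 tcp mill [107.7  -0.  444.1] tip [1.078e+02 2.000e-01 3.741e+02] F mill [ 0.7 -0.5 -0.6] w 20.3 gf 0.0
axes(cols) mill [[0.001, 1.0, 0.002], [1.0, -0.001, 0.002], [0.002, 0.002, -1.0]] q [ 0.47  0.3  -0.33  1.21  0.1   1.64 -1.34]
handle [(array([103.7,   1. , 282.8]), 0.9)]
skirt [(array([ 21.4,  -0.6, 291. ]), 0.63)]
lever_end [(array([ 74.4,  87.8, 326.9]), 0.67)]
tab [(array([-100.6,  -51.3,   71.4]), 0.54)]
handle []
skirt []
lever_end []
tab []
spare_jar []
glaze_bottle []
bowl [(array([ 609., -187.,  283.]), 0.31)]
brush [(array([426., 128.,  -1.]), 0.96)]
```

View pics/s3.png

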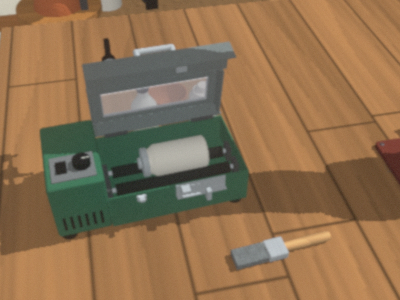

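```bash
python3 -c "
from h import *
print(env.finish_job())"
```

```text
the job is handed in; nothing more can be done
None
```

I handed the job in at about 24 s of the 67 s allowed. The latch is turned to its stop, the catch is pushed aside to its stop, and the hood is swung up to its stop. The brush is where it was, and the arm did not go near the jar, bottle and bowl behind the mill, though my last top view did not find those three.

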